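# Bolt the jamb, then hold the matching hinge leaf in line

## Robot

A 6-joint arm with a two-finger parallel gripper is mounted at the origin on a cart in front of the work surface, level with it; the furniture and walls round the work are solid. World frame = base frame: x ahead of the robot, y to its left, z up, the work surface at z = 0. Lengths are in m, angles in rad, forces in N, time in s.
With the tool pointing down it reaches from about 0.425 to 0.95 m from the base axis. Payload 3.5 kg.
Tool frame: the origin (TCP) lies at the very end of the fingers, on their centre line; the grasp point (between the pads) lies 19 mm behind it; z points along the fingers, y is the line along which they close (so a half turn about z gives the same grasp; the last joint's range is limited). The gripper opens to 85 mm and grips with 20 to 120 N. Pads are 22 mm wide; open, the fingers measure 114 mm over their backs; the gripper's body (76 mm by 85 mm) begins 54 mm behind the grasp point. The pads swing forward as they close: fully open they stand 13 mm farther back than shut.
Start: joints at [-1.376, 0.286, 1.577, -0, 1.279, -0.15], TCP at [0.228, -0.635, 0.231] pointing down, gripper open.
Joint ranges: [-2.77, 2.77], [-0.9, 2.22], [0.21, 2.48], [-1.53, 4.67], [0.24, 2.81], [-2.84, 2.84]. Speed limits (rad/s): [2.79, 2.79, 3.14, 3.14, 3.14, 3.14].

## Interface

Orientations are given as a unit quaternion [x, y, z, w].
In Python, from plant import get_state, read_camera, sign_off, recognise gives the robot as it stands.
- The arm moves only by the tool arm_command, never from a script. Its argument "steps" is a list of rows, each an object with "translation": the shift along the tool's x, y, z scaled (see below), a list of three; "twist": the turn, a rotation vector about the tool's x, y, z scaled (see below), a list of three; "fingers": the opening, from -1 (shut) to 1 (fully open). In form: [{"translation": [x, y, z], "twist": [rx, ry, rz], "fingers": fingers}, ...]. A call has 1 to 5 rows; each row is the pose to reach, as a shift and turn from the pose commanded when the call began, along the tool's axes at that moment; what a row does not reach only later rows make up. The controller multiplies each number of a shift by 75 cm and each number of a turn by 60 degrees. A row lasts 1/8 s, in which the tool goes at most 62.5 mm and 10.7 degrees, less where a joint would pass 70% of its speed; a pose out of reach is approached as far as the arm can. A call with a number of a shift or a turn outside -1 to 1 is refused whole. A call with a gripper value outside its range is refused whole. The fingers move at their own pace and stop on an object; "grip_force" is the grip in N (left out, the last holds). Time passes only in rows, so rows that repeat a pose let the fingers close. It gives the time, the measured TCP pose, the force, the opening and the grip force at its end, in the units of the state.
- get_state(): the state, without advancing time (a new reading comes with each control period).
- read_camera(name): name is "scene" or "top" or "wrist"; returns a dict with "pixels" (400x640x3 uint8, red, green, blue), "K" (3x3 intrinsics, pixels), "R" (3x3) and "t" (3): a world point X has camera coordinates R X + t; the wrist camera has in their place "T_tool_cam" (4x4, takes a point from camera to tool coordinates, whose origin is the TCP and whose axes are the flange's). Camera axes: x right, y down, z forward; pixel columns grow to the right and rows downward; lengths in m; the calibration is good to about 2 mm. A picture is of the moment at which its call begins: read the wrist's pose just before it. There is no depth.
- sign_off(): hands the job in; it is judged then, once.
Trained networks look in a picture, given as the dict that the camera call returned (one of the last four; its "shot" number tells which), for a name from the list of things; names that differ only in an ending like _2 or _b are one class to them, and where a whole thing is asked for, a point or a joint stands for the part that bears it (a point fixed in the world has none). Each returns a list of dicts, best first, with "conf" (0 to 1); they miss things now and then, are a little off and sometimes report something else, mostly with a low value. They report only what shows in the picture. A call takes as long as a camera call. They do not tell look-alikes from the thing itself.
- recognise(picture, query): "point" ([row, column] in pixels, amid what is visible of it).
The state is a dict: "time": time; "qpos": joint angles; "dq": joint speeds; "joint_efforts": joint torques, N m; "eef_pos": TCP position; "tcp_rot": TCP orientation; "contact_force": force on the tool from outside, world axes, zero at the start; "wrist_torque": the same for the moment, N m; "opening": opening from 0.0 (shut) to 1.0 (fully open); "finger_force": force on a finger pad.
Only numpy, scipy, OpenCV 4.12 (cv2) and the standard library are available. Lean on these libraries where they do the work, as an engineer would, in place of code of your own. Each camera call takes 0.05 s, during which the arm holds its last target. There are 200 camera calls.

## Task

On the blue fitting stand, first slide the barrel bolt by its red knob fully home into its keeper, so that the jamb is locked. Then pick up by its black grip bar the loose hinge leaf with the short knuckle (not the one with the wide knuckle), and bring it, level, into the open front of the jamb until its knuckle sits between the jamb's two knuckles and the pin holes line up so that a pin could pass. Finish while still holding it there, motionless and carried by the gripper alone, and leave everything else where it stands.

Things in the scene. Friction and masses are not known exactly. Their poses are not given: they have to be found in the camera images.
- stand: Blue base plate 170 x 230 x 12 mm of the fitting stand, fixed to the worktop; origin at the centre of its underside, z up. The jamb carriage is on its +x half; the open (front) side of the jamb looks to the stand's -x, roughly to the robot. The barrel bolt lies along x near its +y edge, 80 mm from the middle.
- bolt (a joint): Travel of the barrel bolt (m): 0 fully drawn, 0.030 fully home in the keeper (hard stop), moving to the stand's +x. It starts drawn, between 0 and 0.008. Friction about 2 N; it stays where it is left.
- bolt_knob (a point): Centre of the top face of the red bolt knob, an upright block 14 mm (along x, the travel) x 12 mm (y) x 38 mm tall; its top is 82 mm above the worktop. Moves with the bolt; axes as the stand's. The straps round the rod on either side are lower than the knob's underside.
- jamb (a joint): Shift of the jamb carriage along the stand's y (m), starting at 0, range +-0.025, friction about 2 N. With the bolt home the rod in the keeper leaves it about 1.5 mm of play either way.
- jamb_bore (a point): Point on the pin axis midway between the jamb's two steel knuckles, 80 mm above the worktop. y: pin axis; z: up; -x: out of the open front. Knuckles 20 mm outside, 10 mm hole, 22 mm long, gap between them 32 mm. The jamb's steel face is 14 mm behind the axis (+x), its top 22 mm above the axis. The gap and the space in front are free down to 40 mm above the worktop.
- leaf: The matching loose hinge leaf, 160 g: steel plate 72 (x, -40 to +32) x 70 x 6 mm lying flat, with a black grip bar standing on it, 12 mm (x) x 44 mm (y) x 30 mm tall (6 to 36 mm above the underside), centred on the origin; one short knuckle (27 mm long) at its +x edge. Origin on the underside, beneath the middle of the grip bar; z up.
- leaf_bore (a point): Centre of the matching leaf's knuckle bore, 45 mm to +x of and 10 mm above the leaf's origin; axes as the leaf's. Bore along y, 10 mm; knuckle 27 mm long (y), 20 mm outside diameter. The plate's edge stays 13 mm short of the bore axis, save for a tongue as wide as the knuckle.
- wide_leaf: The other leaf: the same, but with a knuckle 50 mm long that does not fit the gap. Not to be moved. Same origin as the matching leaf's.
- film_roll: White roll, 52 mm across and 50 mm tall, standing; bystander. Origin under its centre.
- petri_dish: Petri dish, 93 mm across and 17 mm tall; bystander. Origin under its centre.
- beaker: Small beaker, 62 mm across and 71 mm tall; bystander. Origin under its centre.
- dropper_bottle: Brown dropper bottle, 41 mm across and 114 mm tall; bystander. Origin under its centre.
There are look-alikes about, which are no part of the job. Leave any brown or orange look-alike of the leaf alone.

How it is judged:
By the outcome, as a careful person would: the job done as asked, in the order asked, and still so for the second after the job is handed in, while the arm keeps its last pose, push and grip.
It also fails if it takes over 64 s, if anything falls off the work surface, if the arm or the gripper's body presses on something with over 40 N, if the wrist force passes 120 N, or if a joint passes its speed limit or range.

## Working session

There is one attempt and no reset: what is moved stays moved. The work goes in short steps, Python scripts to look and compute and a tool call to move; the robot and the scene stay as the last step left them, time stands still between calls to the robot, and variables do not carry over. Pictures are saved under pics/ and viewed, at most 11 in all, crops included, and the job is handed in when it is done.

Besides the shell and the picture viewer there is one more tool, called after "Request:" by a JSON object that holds its "api" and its "payload". arm_command: Moves the arm, as the interface text tells. Shifts and turns lie within -1 to 1; 1 stands for 75 cm of shift or 60 degrees of turn. Its arguments: {"type":"object","properties":{"steps":{"type":"array"},"grip_force":{"type":"number"}},"required":["steps"]}

```bash
ls; mkdir -p pics; cat > h.py <<'E'
import numpy as np, cv2
from plant import get_state, read_camera, sign_off, recognise
def save(n,img,s=1.0):
    cv2.imwrite('pics/'+n,cv2.cvtColor(cv2.resize(img,None,fx=s,fy=s,interpolation=cv2.INTER_CUBIC),cv2.COLOR_RGB2BGR))
E
python3 - <<'E'
from h import *
s=get_state(); print({k:np.round(v,3).tolist() if not isinstance(v,str) else v for k,v in s.items()})
ps={n:read_camera(n) for n in('scene','top')}
for n,p in ps.items():
    save(n+'0.png',p['pixels']); print(n,p['K'].tolist(),np.round(p['R'],3).tolist(),np.round(p['t'],3).tolist())
    for q in ['stand','bolt_knob','leaf','leaf_bore','wide_leaf','jamb_bore','jamb','bolt','film_roll','petri_dish','beaker','dropper_bottle']:
        try: print(q,[(np.round(d['point']).tolist(),round(d['conf'],2)) for d in recognise(p,q)][:4])
        except Exception as e: print(q,e)
print(get_state()['time'])
E
```

```text
pics
{'time': 0.0, 'qpos': [-1.376, 0.287, 1.578, -0.0, 1.279, -0.15], 'dq': [0.0, 0.001, 0.001, -0.0, 0.001, 0.0], 'joint_efforts': [-0.0, -40.598, -29.263, -0.0, 0.006, 0.0], 'eef_pos': [0.228, -0.635, 0.23], 'tcp_rot': [0.985, 0.172, -0.0, -0.001], 'contact_force': [0.132, 0.264, -0.564], 'wrist_torque': [0.068, 0.051, -0.022], 'finger_force': 0.0, 'opening': 1.004}
scene [[477.1772424949297, 0.0, 317.01053076103665], [0.0, 477.1772424949297, 198.89666876518186], [0.0, 0.0, 1.0]] [[-0.894, -0.449, 0.012], [-0.335, 0.649, -0.683], [0.299, -0.614, -0.731]] [0.435, 0.283, 1.228]
stand [([190.0, 317.0], 0.59), ([266.0, 279.0], 0.32)]
bolt_knob [([200.0, 321.0], 0.67), ([142.0, 308.0], 0.57)]
leaf [([364.0, 305.0], 0.74), ([219.0, 377.0], 0.74), ([174.0, 306.0], 0.67), ([319.0, 252.0], 0.64)]
leaf_bore [([362.0, 303.0], 0.85), ([219.0, 377.0], 0.85), ([321.0, 254.0], 0.58), ([258.0, 205.0], 0.47)]
wide_leaf [([242.0, 223.0], 0.52)]
jamb_bore [([172.0, 308.0], 0.88)]
jamb [([179.0, 308.0], 0.66)]
bolt []
film_roll [([142.0, 308.0], 0.75), ([258.0, 202.0], 0.45), ([146.0, 396.0], 0.28)]

[... 170 characters left out ...]
82676877816], [0.0, 384.04812168581117, 200.58368540898203], [0.0, 0.0, 1.0]] [[0.009, -1.0, -0.005], [-0.985, -0.008, -0.172], [0.172, 0.006, -0.985]] [-0.071, 0.545, 1.281]
stand [([200.0, 357.0], 0.76)]
bolt_knob [([206.0, 337.0], 0.52)]
leaf [([255.0, 345.0], 0.94), ([260.0, 207.0], 0.71), ([207.0, 220.0], 0.68)]
leaf_bore [([255.0, 352.0], 0.8), ([257.0, 208.0], 0.79), ([210.0, 223.0], 0.6)]
wide_leaf [([205.0, 267.0], 0.67)]
jamb_bore [([185.0, 356.0], 0.89)]
jamb [([184.0, 358.0], 0.92)]
bolt [([207.0, 335.0], 0.56)]
film_roll [([204.0, 338.0], 0.57), ([162.0, 404.0], 0.52)]
petri_dish [([155.0, 267.0], 0.87)]
beaker [([152.0, 244.0], 0.72)]
dropper_bottle [([244.0, 426.0], 0.45)]
1.3
```

```bash
python3 - <<'E'
from h import *
a=cv2.imread('pics/top0.png')[110:310,170:450]; b=cv2.imread('pics/scene0.png')[110:400,160:480]
cv2.imwrite('pics/top0c.png',cv2.resize(a,None,fx=2.85,fy=2.85,interpolation=2)); cv2.imwrite('pics/scene0c.png',cv2.resize(b,None,fx=2,fy=2,interpolation=2))
E
```

```text
(no output)
```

View pics/top0c.png

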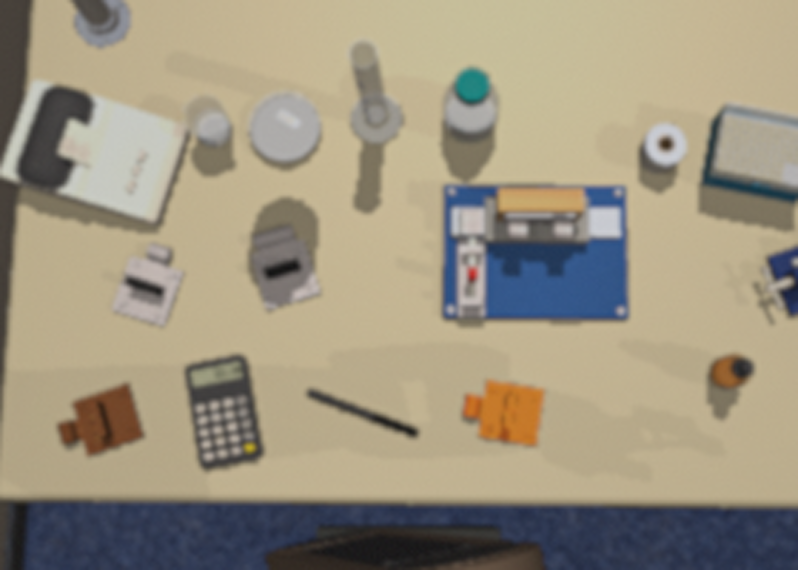

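View pics/scene0c.png

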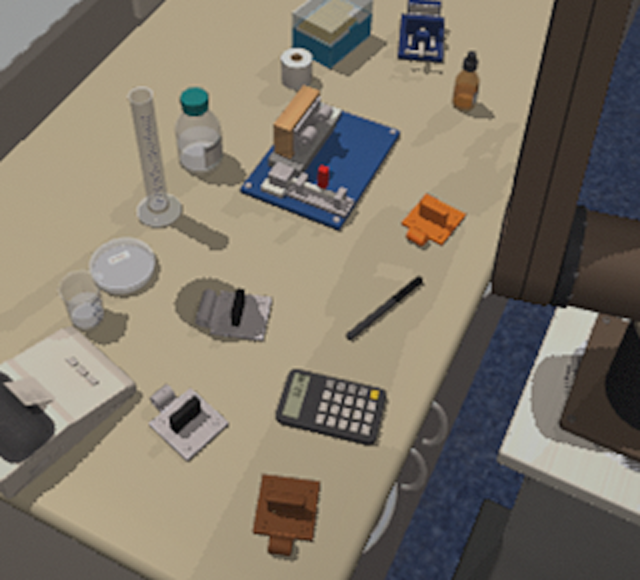

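Candidates for the leaf in the top view (row, col): grey with short knuckle (211,222), grey with wide knuckle (203,269), brown (258,207), orange (255,347). By the description I choose (211,222). The stand, with red knob at (206,336), lies square to the world and opens towards the robot.

```bash
cat >> h.py <<'E'
def ray(p,uv):
    d=p['R'].T@np.linalg.inv(p['K'])@np.array([uv[0],uv[1],1.]); return -p['R'].T@p['t'],d
def onplane(p,uv,z):
    c,d=ray(p,uv); return c+d*(z-c[2])/d[2]
def tri(obs):
    A=np.zeros((3,3));b=np.zeros(3)
    for p,uv in obs:
        c,d=ray(p,uv); d=d/np.linalg.norm(d); M=np.eye(3)-np.outer(d,d); A+=M;b+=M@c
    return np.linalg.solve(A,b)
def wrist(s=None):
    from scipy.spatial.transform import Rotation as Ro
    s=get_state(); p=read_camera('wrist'); T=np.eye(4); T[:3,:3]=Ro.from_quat(s['tcp_rot']).as_matrix(); T[:3,3]=s['eef_pos']
    W=np.linalg.inv(T@p['T_tool_cam']); p['R']=W[:3,:3]; p['t']=W[:3,3]; return p
def red(img):
    h=cv2.cvtColor(img,cv2.COLOR_RGB2HSV); return ((h[...,0]<6)|(h[...,0]>174))&(h[...,1]>170)&(h[...,2]>90)
E
python3 - <<'E'
from h import *
t=read_camera('top'); s=read_camera('scene')
for n,p,(r0,r1,c0,c1) in(('t',t,(190,225,325,350)),('s',s,(180,210,310,330))):
    m=np.zeros((400,640),bool); m[r0:r1,c0:c1]=red(p['pixels'])[r0:r1,c0:c1]; v,u=np.nonzero(m); print(n,len(u),u.min(),u.max(),v.min(),v.max(),u.mean(),v.mean())
    if n=='t': a=(u.mean(),v.mean())
    else: b=(u.mean(),v.mean())
print('knob mid',tri([(t,a),(s,b)]),onplane(t,a,.07))
h=cv2.cvtColor(t['pixels'],cv2.COLOR_RGB2HSV); m=((h[...,0]>100)&(h[...,0]<125)&(h[...,1]>130)).astype(np.uint8); m[:,:320]=0;m[:,395:]=0;m[:170]=0;m[225:]=0
v,u=np.nonzero(m); print(cv2.boxPoints(cv2.minAreaRect(np.c_[u,v].astype(np.float32))).tolist())
for q in cv2.boxPoints(cv2.minAreaRect(np.c_[u,v].astype(np.float32))): print(onplane(t,q,.012))
for n,uv in(('leafbar',(222,210.5)),('knuck',(225,199)),('wide',(269,203)),('jamb',(357,190))): print(n,onplane(t,uv,.03))
print(wrist()['T_tool_cam'].round(3).tolist(),wrist()['K'].round(0).tolist())
E
```

```text
t 3 335 335 205 207 335.0 206.0
s 36 319 323 193 203 321.02777777777777 197.36111111111111
knob mid [ 0.52479907 -0.10225343  0.06671486] [ 0.52352562 -0.10239191  0.07      ]
[[326.0, 176.0], [388.0, 176.0], [388.0, 220.0], [326.0, 220.0]]
[ 0.64159752 -0.07084209  0.012     ]
[ 0.64342329 -0.29321588  0.012     ]
[ 0.48458427 -0.29018409  0.012     ]
[ 0.48266871 -0.07221743  0.012     ]
leafbar [0.51063516 0.29108448 0.03      ]
knuck [0.55149019 0.28279839 0.03      ]
wide [0.53858437 0.12780332 0.03      ]
jamb [ 0.58759545 -0.18036864  0.03      ]
[[0.0, -0.954, -0.301, 0.077], [1.0, 0.0, 0.0, -0.001], [-0.0, -0.301, 0.954, -0.143], [0.0, 0.0, 0.0, 1.0]] [[316.0, 0.0, 318.0], [0.0, 316.0, 203.0], [0.0, 0.0, 1.0]]
```

Request:
{"api": "arm_command", "payload": {"steps": [{"translation": [0.598, -0.472, 0], "twist": [0, 0, 0.33], "fingers": -1}, {"translation": [0.598, -0.472, 0], "twist": [0, 0, 0.33], "fingers": -1}, {"translation": [0.598, -0.472, 0], "twist": [0, 0, 0.33], "fingers": -1}, {"translation": [0.598, -0.472, 0], "twist": [0, 0, 0.33], "fingers": -1}, {"translation": [0.598, -0.472, 0], "twist": [0, 0, 0.33], "fingers": -1}]}}

```text
time: 2.12
eef_pos: [0.3944, -0.3684, 0.2317]
tcp_rot: [1.0, -0.001, 0.0, 0.0]
contact_force: [-0.4, -0.9, 0.3]
opening: -0.002
finger_force: 0.0
```

Request:
{"api": "arm_command", "payload": {"steps": [{"translation": [0.18, -0.29, 0], "twist": [0, 0, 0], "fingers": -1}, {"translation": [0.18, -0.29, 0], "twist": [0, 0, 0], "fingers": -1}, {"translation": [0.18, -0.29, 0], "twist": [0, 0, 0], "fingers": -1}, {"translation": [0.18, -0.29, 0], "twist": [0, 0, 0], "fingers": -1}, {"translation": [0.18, -0.29, 0], "twist": [0, 0, 0], "fingers": -1}]}}

```text
time: 2.75
eef_pos: [0.5301, -0.1493, 0.2315]
tcp_rot: [1.0, 0.002, 0.0, -0.0]
contact_force: [-0.1, -0.3, 0.3]
opening: 0.001
finger_force: 0.0
```

```bash
python3 - <<'E'
from h import *
p=wrist(); save('w1.png',p['pixels']); np.save('w1.npy',p,allow_pickle=True)
s=get_state(); print(s['eef_pos'],s['tcp_rot'],s['dq'])
for q in ['bolt_knob','jamb_bore','jamb','stand']: print(q,[(np.round(d['point']).tolist(),round(d['conf'],2)) for d in recognise(p,q)][:4])
m=red(p['pixels']);v,u=np.nonzero(m); print(len(u),u.min(),u.max(),v.min(),v.max())
E
```

```text
[ 0.52966184 -0.15053365  0.23144049] [ 9.99998661e-01  1.63146019e-03  1.30549843e-04 -4.48419068e-06] [-0.06130156 -0.00647454  0.00919867 -0.01660995  0.00331444 -0.02004859]
bolt_knob [([181.0, 279.0], 0.85)]
jamb_bore [([117.0, 343.0], 0.84), ([183.0, 276.0], 0.3)]
jamb [([117.0, 344.0], 0.97)]
stand [([135.0, 342.0], 0.57)]
192 264 276 182 202
```

View pics/w1.png

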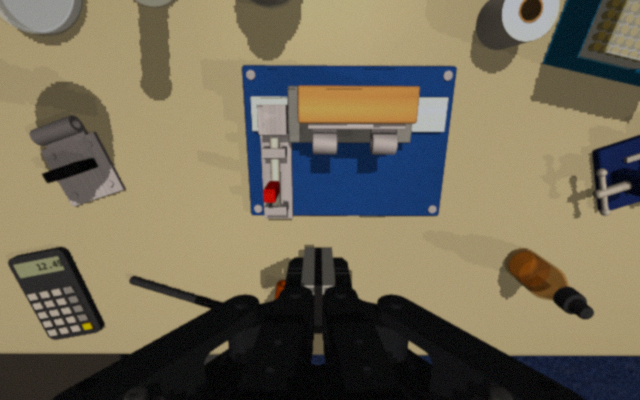

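```bash
python3 - <<'E'
from h import *
p=np.load('w1.npy',allow_pickle=True).item()
for n,uv,z in(('knobtop',(270,195),.082),('kn low',(270,201),.082),('knL',(263.5,195),.082),('knR',(276.5,190),.082),('c1',(242.5,66),.012),('c2',(456,66),.012),('c3',(441,216.5),.012),('c4',(248.5,216.5),.012),('kL',(324,143),.088),('kR',(384,143),.088)): print(n,onplane(p,uv,z).round(4))
save('w1c.png',p['pixels'][60:225,235:465],3.4)
E
```

```text
knobtop [ 0.5229 -0.1024  0.082 ]
kn low [ 0.5169 -0.1021  0.082 ]
knL [ 0.5229 -0.0961  0.082 ]
knR [ 0.528  -0.1088  0.082 ]
c1 [ 0.6448 -0.0681  0.012 ]
c2 [ 0.6459 -0.2942  0.012 ]
c3 [ 0.4766 -0.299   0.012 ]
c4 [ 0.4754 -0.0641  0.012 ]
kL [ 0.5735 -0.1538  0.088 ]
kR [ 0.5737 -0.2077  0.088 ]
```

View pics/w1c.png

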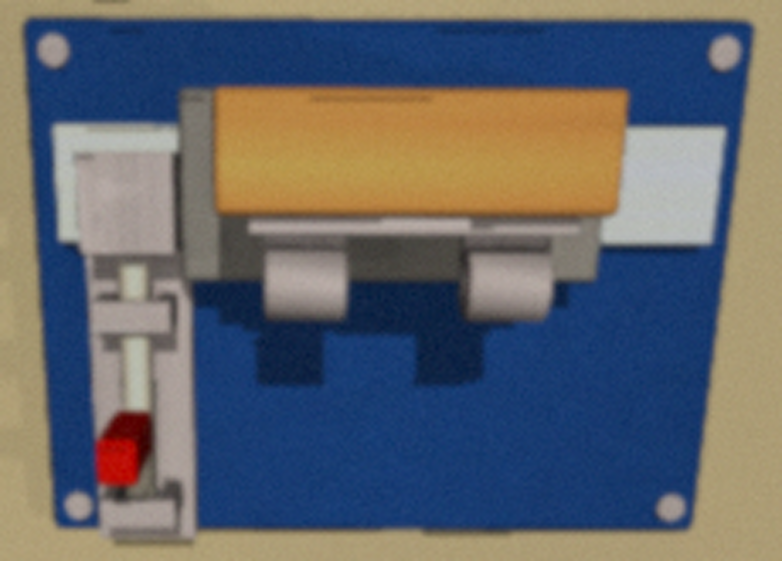

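Request:
{"api": "arm_command", "payload": {"steps": [{"translation": [-0.056, -0.065, 0.08], "twist": [0, 0, 0], "fingers": -1}, {"translation": [-0.056, -0.065, 0.1], "twist": [0, 0, 0], "fingers": -1}, {"translation": [-0.056, -0.065, 0.17], "twist": [0, 0, 0], "fingers": -1}, {"translation": [-0.056, -0.065, 0.23], "twist": [0, 0, 0], "fingers": -1}, {"translation": [-0.056, -0.065, 0.23], "twist": [0, 0, 0], "fingers": -1}]}}

```text
time: 3.62
eef_pos: [0.4832, -0.1039, 0.0553]
tcp_rot: [1.0, -0.002, -0.004, -0.002]
contact_force: [-0.4, 0.3, 0.5]
opening: -0.001
finger_force: 0.0
```

Request:
{"api": "arm_command", "payload": {"steps": [{"translation": [0.01, 0, 0], "twist": [0, 0, 0], "fingers": -1}, {"translation": [0.02, 0, 0], "twist": [0, 0, 0], "fingers": -1}, {"translation": [0.025, 0, 0], "twist": [0, 0, 0], "fingers": -1}, {"translation": [0.03, 0, 0], "twist": [0, 0, 0], "fingers": -1}]}}

```text
time: 4.12
eef_pos: [0.5099, -0.1041, 0.0597]
tcp_rot: [1.0, -0.0, 0.0, 0.0]
contact_force: [-2.2, -0.2, 1.0]
opening: 0.001
finger_force: 1.1
```

Request:
{"api": "arm_command", "payload": {"steps": [{"translation": [0.008, 0, 0], "twist": [0, 0, 0], "fingers": -1}, {"translation": [0.016, 0, 0], "twist": [0, 0, 0], "fingers": -1}, {"translation": [0.02, 0, 0], "twist": [0, 0, 0], "fingers": -1}, {"translation": [0.02, 0, 0], "twist": [0, 0, 0], "fingers": -1}]}}

```text
time: 4.62
eef_pos: [0.5249, -0.1039, 0.0587]
tcp_rot: [1.0, -0.0, 0.001, 0.0]
contact_force: [0.4, 0.2, -1.2]
opening: -0.001
finger_force: 0.0
```

Request:
{"api": "arm_command", "payload": {"steps": [{"translation": [0.004, 0, 0], "twist": [0, 0, 0], "fingers": -1}, {"translation": [0.006, 0, 0], "twist": [0, 0, 0], "fingers": -1}]}}

```text
time: 4.88
eef_pos: [0.5265, -0.1037, 0.0586]
tcp_rot: [1.0, 0.0, -0.004, -0.0]
contact_force: [-11.7, -0.7, 8.3]
opening: -0.002
finger_force: 5.6
```

```bash
python3 - <<'E'
from h import *
p=wrist(); s=get_state(); print(s['eef_pos'],s['contact_force'])
m=red(p['pixels']);v,u=np.nonzero(m); print(len(u),u.min(),u.max(),v.min(),v.max())
save('w2.png',p['pixels'][0:340,200:460],1.7)
E
```

```text
[ 0.52647323 -0.10377324  0.05859765] [-9.46878151 -1.05910752  6.72367545]
1395 300 327 210 265
```

View pics/w2.png

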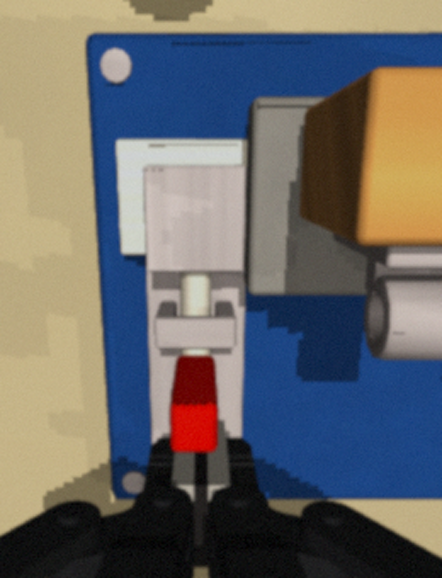

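Request:
{"api": "arm_command", "payload": {"steps": [{"translation": [0.003, 0, 0], "twist": [0, 0, 0], "fingers": -1}, {"translation": [0.003, 0, 0], "twist": [0, 0, 0], "fingers": -1}]}}

```text
time: 5.18
eef_pos: [0.5266, -0.1037, 0.0586]
tcp_rot: [1.0, 0.001, -0.007, -0.001]
contact_force: [-16.3, -0.5, 12.2]
opening: -0.002
finger_force: 8.1
```

Request:
{"api": "arm_command", "payload": {"steps": [{"translation": [-0.03, 0, 0], "twist": [0, 0, 0], "fingers": -1}, {"translation": [-0.05, 0, -0.08], "twist": [0, 0, 0], "fingers": 1}, {"translation": [-0.05, 0.1, -0.16], "twist": [0, 0, 0], "fingers": 1}, {"translation": [-0.05, 0.1, -0.16], "twist": [0, 0, 0], "fingers": 1}, {"translation": [-0.05, 0.1, -0.16], "twist": [0, 0, 0], "fingers": 1}]}}

```text
time: 5.8
eef_pos: [0.4951, -0.1812, 0.1815]
tcp_rot: [1.0, -0.002, 0.003, 0.002]
contact_force: [-0.7, 0.5, 0.8]
opening: 0.846
finger_force: 0.0
```

```bash
python3 - <<'E'
from h import *
p=wrist(); np.save('w3.npy',p,allow_pickle=True); s=get_state(); print(s['eef_pos'],s['tcp_rot'],s['contact_force'])
save('w3.png',p['pixels'][0:240,170:490],2.5)
E
```

```text
[ 0.49400002 -0.17955408  0.1794282 ] [ 9.99998564e-01 -1.24243007e-03  1.11450560e-03  2.93513989e-04] [-0.92723422 -0.16377571  0.06173539]
```

View pics/w3.png

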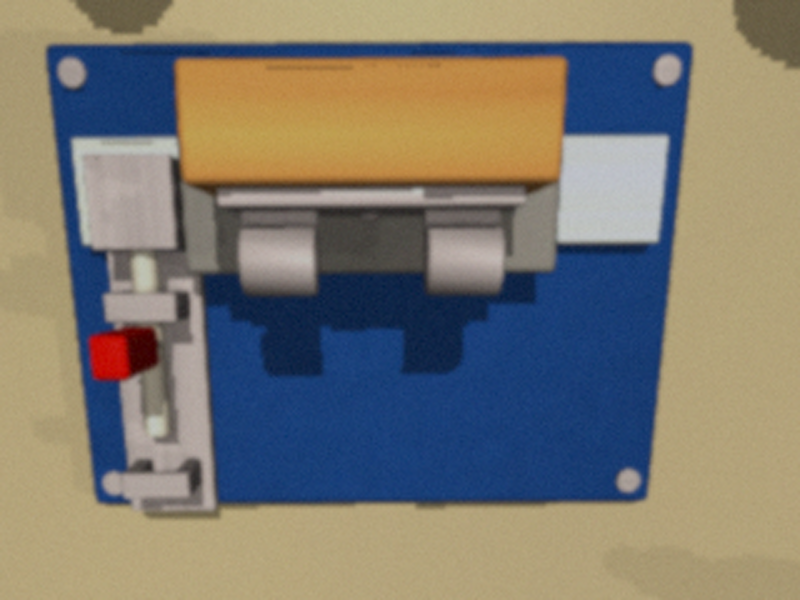

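```bash
cat > fit.py <<'E'
from h import *
from scipy.optimize import least_squares
w1=np.load('w1.npy',allow_pickle=True).item(); w3=np.load('w3.npy',allow_pickle=True).item()
O=[(w1,(325,133.5),-1),(w1,(325,154.1),1),(w3,(281,90.8),-1),(w3,(281,118.4),1),(w3,(356,90.8),-1),(w3,(356,118.4),1)]
def res(q,r=.010):
    o=[]
    for p,uv,s in O:
        c,d=ray(p,uv); d=d[[0,2]]; n=np.array([d[1],-d[0]])/np.hypot(*d); e=n@(q-c[[0,2]]); o.append(e-s*r if SG*e*s>0 or 1 else 0)
    return np.array(o)
for SG in(1,): 
    r=least_squares(res,[.575,.08]); print('axis xz',r.x,r.fun)
    for i in range(len(O)): O[i]=(O[i][0],O[i][1],-O[i][2])
    r2=least_squares(res,[.575,.08]); print('axis xz',r2.x,r2.fun)
# y's: edges of gap
for p,us,v in((w1,(337.1,372.4),144),(w3,(170+316.5/2.5,170+427/2.5),104)):
    print([onplane(p,(u,v),.085).round(4).tolist() for u in us])
for p,us,v in((w1,(235+264/3.4,235+552/3.4),144),(w3,(170+239/2.5,170+503.5/2.5),104)):
    print([onplane(p,(u,v),.085).round(4).tolist() for u in us])
E
python3 fit.py
```

```text
axis xz [0.57785743 0.23666891] [ 0.02701969 -0.00183147  0.00727359 -0.01976432  0.00720761 -0.01983676]
axis xz [0.57179806 0.07813524] [-8.58257571e-04  3.30487912e-04  5.44426603e-05  4.03120920e-04
 -1.29256007e-04  2.00263757e-04]
[[0.5723, -0.1658, 0.085], [0.5724, -0.1978, 0.085]]
[[0.5725, -0.1656, 0.085], [0.5724, -0.1976, 0.085]]
[[0.5722, -0.1436, 0.085], [0.5726, -0.2205, 0.085]]
[[0.5726, -0.1431, 0.085], [0.5723, -0.2199, 0.085]]
```

Request:
{"api": "arm_command", "payload": {"steps": [{"translation": [0.0, -0.573, -0.05], "twist": [0, 0, -0.9], "fingers": 1}, {"translation": [0.0, -0.573, -0.05], "twist": [0, 0, -0.9], "fingers": 1}, {"translation": [0.0, -0.573, -0.05], "twist": [0, 0, -0.9], "fingers": 1}, {"translation": [0.0, -0.573, -0.05], "twist": [0, 0, -0.9], "fingers": 1}, {"translation": [0.0, -0.573, -0.05], "twist": [0, 0, -0.9], "fingers": 1}]}}

```text
time: 6.48
eef_pos: [0.4919, 0.1354, 0.2042]
tcp_rot: [0.891, 0.455, -0.001, -0.001]
contact_force: [0.3, 0.4, 0.3]
opening: 1.002
finger_force: 0.0
```

Request:
{"api": "arm_command", "payload": {"steps": [{"translation": [0.13, -0.081, -0.02], "twist": [0, 0, -0.35], "fingers": 1}, {"translation": [0.13, -0.081, -0.02], "twist": [0, 0, -0.35], "fingers": 1}, {"translation": [0.13, -0.081, -0.02], "twist": [0, 0, -0.35], "fingers": 1}, {"translation": [0.13, -0.081, -0.02], "twist": [0, 0, -0.35], "fingers": 1}]}}

```text
time: 6.98
eef_pos: [0.5011, 0.2473, 0.219]
tcp_rot: [0.795, 0.607, -0.002, -0.001]
contact_force: [-1.2, 0.1, -0.2]
opening: 0.998
finger_force: 0.0
```

```bash
python3 - <<'E'
from h import *
p=wrist(); np.save('w4.npy',p,allow_pickle=True); s=get_state(); print(s['eef_pos'],s['tcp_rot'],s['dq'].round(3) if hasattr(s['dq'],'round') else s['dq'])
for q in ['leaf','leaf_bore']: print(q,[(np.round(d['point']).tolist(),round(d['conf'],2)) for d in recognise(p,q)][:4])
save('w4.png',p['pixels'][0:260,160:480],2.3)
E
```

```text
[0.50143035 0.24653614 0.21924709] [ 7.95250957e-01  6.06278494e-01 -1.44477230e-03 -4.64782175e-04] [-0.023 -0.01  -0.002  0.002  0.    -0.004]
leaf [([121.0, 159.0], 0.9), ([126.0, 312.0], 0.79)]
leaf_bore [([123.0, 319.0], 0.94), ([121.0, 160.0], 0.76)]
```

View pics/w4.png

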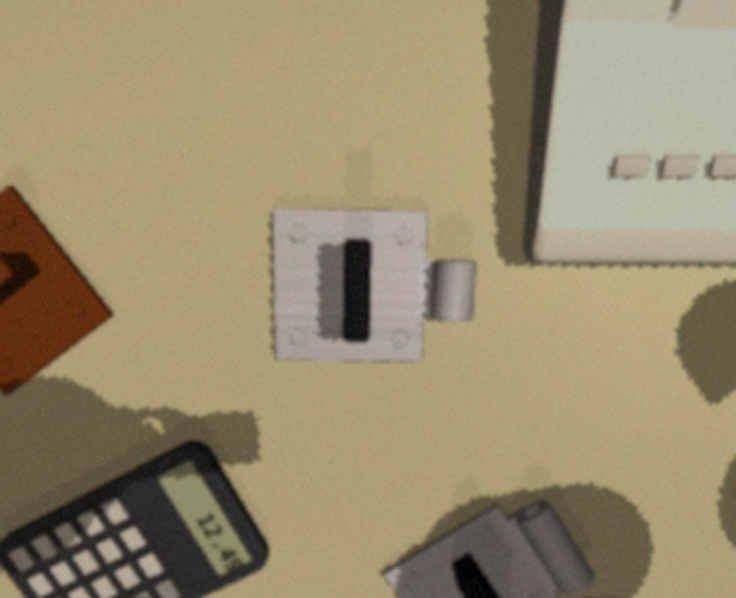

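```bash
python3 - <<'E'
from h import *
p=np.load('w4.npy',allow_pickle=True).item(); f=lambda x,y,z:onplane(p,(160+x/2.3-.0,y/2.3),z)
A=[f(*c,.006) for c in((274,210),(427,210),(422.5,360),(276,360))]
for a in A: print(a.round(4))
e=lambda a,b:np.degrees(np.arctan2(*(b-a)[[1,0]]))
print('dirs x', e(A[0],A[1]),e(A[3],A[2]),'y',e(A[3],A[0])-90,e(A[2],A[1])-90, [np.linalg.norm(A[i]-A[i-1]).round(4) for i in range(4)])
print('plate centre',np.mean(A,0))
print('bar',f(357.5,290,.036)); k=f(454,290,.018);print('knuckle',k, f(454,260,.012),f(454,321,.012))
h=p['pixels']; m=(h.max(2)<45).astype(np.uint8); m[:,:300]=0;m[:,330:]=0;m[:95]=0;m[160:]=0
v,u=np.nonzero(m); r=cv2.minAreaRect(np.c_[u,v].astype(np.float32)); print(len(u),r,[onplane(p,b,.036).round(4).tolist() for b in cv2.boxPoints(r)])
from scipy.spatial.transform import Rotation as Ro
print(Ro.from_quat(get_state()['tcp_rot']).as_matrix().round(4).tolist())
E
```

```text
[0.4844 0.3449 0.006 ]
[0.5527 0.3262 0.006 ]
[0.534  0.2593 0.006 ]
[0.4646 0.2782 0.006 ]
dirs x -15.281690205725106 -15.249240196596048 y -16.58961591898654 -15.570285343151326 [np.float64(0.0695), np.float64(0.0707), np.float64(0.0695), np.float64(0.072)]
plate centre [0.50892794 0.30213818 0.006     ]
bar [0.51295403 0.30185203 0.036     ]
knuckle [0.55537776 0.28900029 0.018     ] [0.55903167 0.30161379 0.012     ] [0.55270512 0.27443863 0.012     ]
428 ((313.9999694824219, 126.0), (41.99999237060547, 9.999998092651367), 90.0) [[0.5122, 0.323, 0.036], [0.5217, 0.3204, 0.036], [0.5109, 0.2808, 0.036], [0.501, 0.2835, 0.036]]
[[0.2661, 0.9639, -0.0017], [0.9639, -0.2661, -0.0005], [-0.001, -0.0015, -1.0]]
```

Request:
{"api": "arm_command", "payload": {"steps": [{"translation": [0.075, -0.005, 0.02], "twist": [0, 0, 0], "fingers": -0.3}, {"translation": [0.075, -0.005, 0.08], "twist": [0, 0, 0], "fingers": -0.3}, {"translation": [0.075, -0.005, 0.15], "twist": [0, 0, 0], "fingers": -0.3}, {"translation": [0.075, -0.005, 0.2], "twist": [0, 0, 0], "fingers": -0.3}, {"translation": [0.075, -0.005, 0.2], "twist": [0, 0, 0], "fingers": -0.3}]}}

```text
time: 7.75
eef_pos: [0.5111, 0.2999, 0.067]
tcp_rot: [0.796, 0.606, -0.004, -0.001]
contact_force: [0.6, -0.6, -0.0]
opening: 0.351
finger_force: 0.0
```

```bash
python3 - <<'E'
from h import *
p=wrist(); np.save('w5.npy',p,allow_pickle=True); s=get_state(); print(s['eef_pos'],s['tcp_rot'],s['opening'])
for q in ['leaf','leaf_bore']: print(q,[(np.round(d['point']).tolist(),round(d['conf'],2)) for d in recognise(p,q)][:4])
save('w5.png',p['pixels'][60:340,120:520],1.6)
E
```

```text
[0.51322374 0.30082818 0.06993942] [ 7.95658857e-01  6.05742955e-01 -1.50193623e-03 -4.46010646e-04] 0.3491763101436112
leaf [([214.0, 69.0], 0.98), ([214.0, 318.0], 0.6), ([388.0, 423.0], 0.15)]
leaf_bore [([214.0, 71.0], 0.97), ([215.0, 325.0], 0.57)]
```

View pics/w5.png

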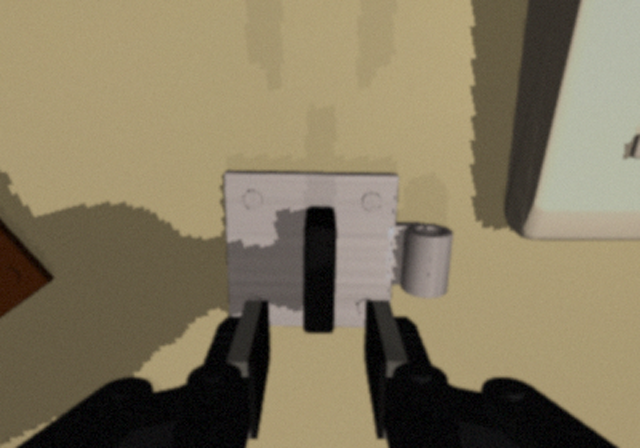

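```bash
python3 - <<'E'
from h import *
a,b=[np.load(f'w{i}.npy',allow_pickle=True).item() for i in(4,5)]
for n,x,y in(('c',(274,210),(226,172)),('c',(427,210),(397,174)),('bartop far',(357.5,239),(320,207)),('knuckle far',(455,260),(428,226))):
    print(n,tri([(a,(160+x[0]/2.3,x[1]/2.3)),(b,(120+y[0]/1.6,60+y[1]/1.6))]).round(4))
E
```

```text
c [0.4838 0.3452 0.0009]
c [0.5526 0.3262 0.0042]
bartop far [0.5183 0.3223 0.0092]
knuckle far [0.5601 0.3011 0.0049]
```

Request:
{"api": "arm_command", "payload": {"steps": [{"translation": [0, 0.0, 0.04], "twist": [0, 0, 0], "fingers": -0.3}, {"translation": [0, 0, 0.07], "twist": [0, 0, 0], "fingers": -0.3}, {"translation": [0, 0, 0.079], "twist": [0, 0, 0], "fingers": -0.3}, {"translation": [0, 0, 0.079], "twist": [0, 0, 0], "fingers": -0.3}]}}

```text
time: 8.4
eef_pos: [0.5149, 0.3024, 0.0133]
tcp_rot: [0.795, 0.606, 0.001, 0.0]
contact_force: [-0.7, -0.1, 0.6]
opening: 0.349
finger_force: 0.0
```

Request:
{"api": "arm_command", "payload": {"steps": [{"translation": [0, 0, 0.003], "twist": [0, 0, 0], "fingers": -0.3}, {"translation": [0, 0, 0.003], "twist": [0, 0, 0], "fingers": -1}, {"translation": [0, 0, 0.003], "twist": [0, 0, 0], "fingers": -1}, {"translation": [0, 0, 0.003], "twist": [0, 0, 0], "fingers": -1}, {"translation": [0, 0, 0.003], "twist": [0, 0, 0], "fingers": -1}], "grip_force": 70}}

```text
time: 9.02
eef_pos: [0.5147, 0.3025, 0.0106]
tcp_rot: [0.795, 0.606, 0.001, 0.0]
contact_force: [-0.1, -0.2, 5.0]
opening: 0.123
finger_force: 70.9
```

Request:
{"api": "arm_command", "payload": {"steps": [{"translation": [0, 0, -0.03], "twist": [0, 0, 0], "fingers": -1}, {"translation": [0, 0, -0.1], "twist": [0, 0, 0], "fingers": -1}, {"translation": [-0.02, 0, -0.18], "twist": [0, 0, 0], "fingers": -1}, {"translation": [-0.07, 0.01, -0.21], "twist": [0, 0, -0.05], "fingers": -1}, {"translation": [-0.14, 0.024, -0.213], "twist": [0, 0, -0.1], "fingers": -1}]}}

```text
time: 9.65
eef_pos: [0.5043, 0.196, 0.1715]
tcp_rot: [0.761, 0.649, 0.002, 0.001]
contact_force: [-0.2, -1.2, -1.2]
opening: 0.126
finger_force: 69.9
```

Request:
{"api": "arm_command", "payload": {"steps": [{"translation": [-0.06, 0.003, 0], "twist": [0, 0, -0.05], "fingers": -1}, {"translation": [-0.12, 0.006, 0], "twist": [0, 0, -0.1], "fingers": -1}, {"translation": [-0.18, 0.01, 0], "twist": [0, 0, -0.15], "fingers": -1}, {"translation": [-0.24, 0.014, 0], "twist": [0, 0, -0.152], "fingers": -1}, {"translation": [-0.3, 0.017, 0], "twist": [0, 0, -0.152], "fingers": -1}]}}

```text
time: 10.28
eef_pos: [0.4784, -0.0292, 0.1682]
tcp_rot: [0.708, 0.706, -0.0, -0.001]
contact_force: [1.0, -0.3, -0.9]
opening: 0.123
finger_force: 69.9
```

Request:
{"api": "arm_command", "payload": {"steps": [{"translation": [-0.06, -0.006, 0], "twist": [0, 0, 0], "fingers": -1}, {"translation": [-0.12, -0.012, 0], "twist": [0, 0, 0], "fingers": -1}, {"translation": [-0.18, -0.018, 0.01], "twist": [0, 0, 0], "fingers": -1}, {"translation": [-0.204, -0.018, 0.05], "twist": [0, 0, 0], "fingers": -1}, {"translation": [-0.204, -0.018, 0.09], "twist": [0, 0, 0], "fingers": -1}]}}

```text
time: 10.9
eef_pos: [0.4649, -0.1823, 0.1004]
tcp_rot: [0.709, 0.705, -0.0, -0.0]
contact_force: [0.4, -0.1, -1.9]
opening: 0.128
finger_force: 69.9
```

Request:
{"api": "arm_command", "payload": {"steps": [{"translation": [0, 0, 0.01], "twist": [0, 0, 0], "fingers": -1}, {"translation": [0, 0, 0.01], "twist": [0, 0, 0], "fingers": -1}, {"translation": [0, 0, 0.01], "twist": [0, 0, 0], "fingers": -1}]}}

```text
time: 11.28
eef_pos: [0.4663, -0.1811, 0.0955]
tcp_rot: [0.708, 0.706, 0.0, 0.001]
contact_force: [-0.7, 0.8, -0.4]
opening: 0.124
finger_force: 69.8
```

```bash
python3 - <<'E'
from h import *
p=wrist(); np.save('w6.npy',p,allow_pickle=True); s=get_state(); print(s['eef_pos'],s['tcp_rot'],s['opening'],s['contact_force'])
for q in ['leaf_bore','jamb_bore']: print(q,[(np.round(d['point']).tolist(),round(d['conf'],2)) for d in recognise(p,q)][:4])
save('w6.png',p['pixels'][60:360,230:570],2)
E
```

```text
[ 0.46640328 -0.18114093  0.09566031] [7.08170264e-01 7.06040453e-01 2.73960620e-04 1.29643166e-03] 0.12748761844294587 [-0.63070114 -0.82698147 -1.21360458]
leaf_bore [([159.0, 178.0], 0.91), ([243.0, 326.0], 0.74), ([374.0, 580.0], 0.54)]
jamb_bore [([229.0, 540.0], 0.82), ([248.0, 320.0], 0.74)]
```

View pics/w6.png

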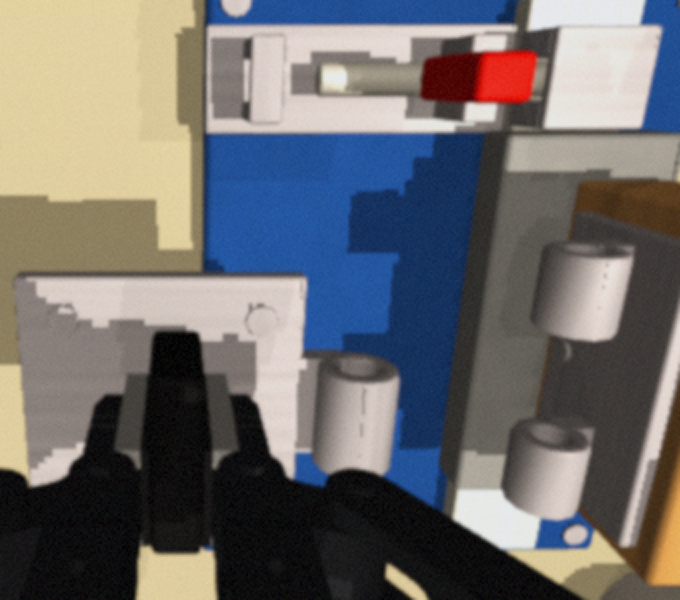

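```bash
python3 - <<'E'
from h import *
p=np.load('w6.npy',allow_pickle=True).item()
f=lambda x,y,z:onplane(p,(230+x/2,60+y/2),z).round(4)
print('leaf rim',f(360,368,.0951)); print('j1',f(590,250,.08),'j2',f(550,436,.08))
def proj(X): c=p['R']@np.array(X)+p['t']; q=p['K']@c/c[2]; return ((q[:2]-[230,60])*2).round(1).tolist()
print('pred leaf',proj([.4664+.045,-.1811-.0014+.0135,.0951]),'+-r',proj([.4664+.035,-.1811+.0121,.0951]),proj([.4664+.055,-.1811+.0121,.0951]),proj([.5114,-.169,.1051]))
for y in(-.1437,-.1977): print('pred j',proj([.572,y,.08]),proj([.562,y,.08]),proj([.582,y,.08]),proj([.572,y,.09]))
print('plate far edge y', f(20,273,.0911),f(305,276,.0911))
a=cv2.imread('pics/w6.png'); cv2.imwrite('pics/w6c.png',cv2.resize(a[220:540,290:650],None,fx=2.2,fy=1.8,interpolation=2)[:, :800])
E
```

```text
leaf rim [ 0.5124 -0.1701  0.0951]
j1 [ 0.574  -0.1439  0.08  ] j2 [ 0.5732 -0.1986  0.08  ]
pred leaf [356.3, 363.9] +-r [316.0, 364.1] [396.6, 363.8] [368.1, 381.9]
pred j [582.5, 249.1] [543.9, 249.3] [621.1, 249.0] [607.8, 259.2]
pred j [546.2, 433.3] [511.1, 433.4] [581.3, 433.2] [567.0, 452.8]
plate far edge y [ 0.4288 -0.1464  0.0911] [ 0.4982 -0.1474  0.0911]
```

Request:
{"api": "arm_command", "payload": {"steps": [{"translation": [0.001, 0, 0.01], "twist": [0, 0, 0], "fingers": -1}, {"translation": [0.001, 0.0, 0.02], "twist": [0, 0, 0], "fingers": -1}, {"translation": [0.001, 0.02, 0.02], "twist": [0, 0, 0], "fingers": -1}, {"translation": [0.001, 0.04, 0.02], "twist": [0, 0, 0], "fingers": -1}, {"translation": [0.001, 0.045, 0.02], "twist": [0, 0, 0], "fingers": -1}]}}

```text
time: 12.05
eef_pos: [0.501, -0.1806, 0.0797]
tcp_rot: [0.708, 0.706, 0.0, 0.001]
contact_force: [0.6, -0.2, -1.5]
opening: 0.124
finger_force: 69.8
```

Request:
{"api": "arm_command", "payload": {"steps": [{"translation": [0, 0, 0], "twist": [0, 0, 0], "fingers": -1}, {"translation": [0, 0, 0], "twist": [0, 0, 0], "fingers": -1}]}}

```text
time: 12.3
eef_pos: [0.499, -0.1802, 0.0791]
tcp_rot: [0.708, 0.706, -0.0, -0.0]
contact_force: [0.4, -0.7, -0.9]
opening: 0.13
finger_force: 69.8
```

```bash
python3 - <<'E'
from h import *
p=wrist(); np.save('w7.npy',p,allow_pickle=True); s=get_state(); print(s['eef_pos'],s['tcp_rot'],s['contact_force'])
save('w7.png',p['pixels'][130:330,350:530],3)
E
```

```text
[ 0.49888391 -0.18016356  0.07911169] [ 7.08413582e-01  7.05797515e-01 -9.90210144e-05 -2.33831225e-04] [-0.13653033  0.44191088 -0.88937619]
```

View pics/w7.png

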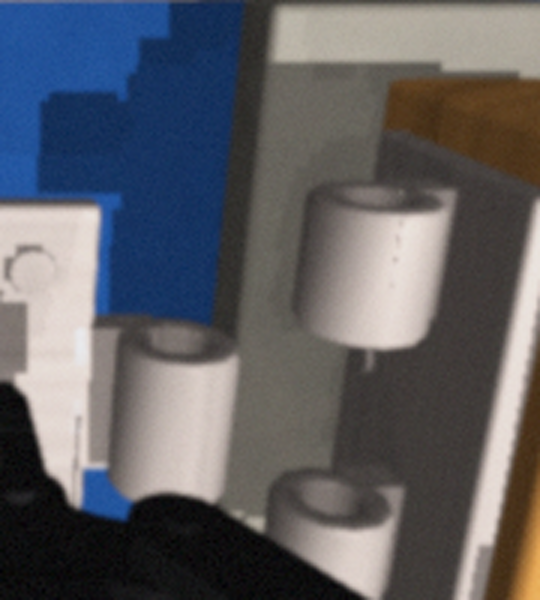

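```bash
python3 - <<'E'
from h import *
p=np.load('w7.npy',allow_pickle=True).item()
def proj(X): c=p['R']@np.array(X)+p['t']; q=p['K']@c/c[2]; return q[:2]
T=np.array([.4989,-.1802,.0791])
for n,X,o in(('leaf',T+[.045,.0121,-.0006],(177,342)),('j1',[.572,-.1437,.08],(379,196)),('j2',[.572,-.1977,.08],(331,497)),('leafnear',T+[.045,-.0149,-.0106],(163,506)),('j1near',[.572,-.1657,.07],(362,346))):
    X=np.array(X,float); o=np.array([350,130])+np.array(o)/3; e=o-proj(X)
    J=np.array([(proj(X+d)-proj(X))/.001 for d in np.eye(3)*.001]).T
    print(n,e.round(2),'px/mm',(J/1000).round(2).tolist(),'xy err mm at z ok',(np.linalg.solve(J[:,:2],e)*1000).round(2))
E
```

```text
leaf [1.13 2.1 ] px/mm [[2.02, 0.17, 0.55], [-0.01, -1.85, 0.85]] xy err mm at z ok [ 0.66 -1.14]
j1 [3.31 0.03] px/mm [[2.14, 0.31, 1.01], [-0.01, -2.06, 0.6]] xy err mm at z ok [ 1.55 -0.02]
j2 [2.28 0.52] px/mm [[1.93, 0.25, 0.82], [-0.01, -1.67, 1.12]] xy err mm at z ok [ 1.23 -0.31]
leafnear [ 5.4  19.51] px/mm [[1.81, 0.13, 0.44], [-0.0, -1.6, 0.97]] xy err mm at z ok [  3.88 -12.21]
j1near [12.75 14.66] px/mm [[1.93, 0.25, 0.82], [-0.01, -1.79, 0.74]] xy err mm at z ok [ 7.69 -8.22]
```

Request:
{"api": "arm_command", "payload": {"steps": [{"translation": [0.001, 0.005, -0.0013], "twist": [0, 0, 0], "fingers": -1}, {"translation": [0.001, 0.015, -0.0013], "twist": [0, 0, 0], "fingers": -1}, {"translation": [0.001, 0.025, -0.0013], "twist": [0, 0, 0], "fingers": -1}, {"translation": [0.001, 0.033, -0.0013], "twist": [0, 0, 0], "fingers": -1}, {"translation": [0.001, 0.038, -0.0013], "twist": [0, 0, 0], "fingers": -1}]}}

```text
time: 12.98
eef_pos: [0.5282, -0.1796, 0.0802]
tcp_rot: [0.708, 0.706, 0.0, -0.0]
contact_force: [0.1, 0.6, -1.6]
opening: 0.124
finger_force: 69.8
```

Request:
{"api": "arm_command", "payload": {"steps": [{"translation": [0, 0, 0], "twist": [0, 0, 0], "fingers": -1}, {"translation": [0, 0, 0], "twist": [0, 0, 0], "fingers": -1}]}}

```text
time: 13.22
eef_pos: [0.5275, -0.1795, 0.0801]
tcp_rot: [0.708, 0.706, -0.0, -0.0]
contact_force: [0.9, -0.1, -1.3]
opening: 0.125
finger_force: 69.8
```

```bash
python3 - <<'E'
from h import *
p=wrist(); np.save('w8.npy',p,allow_pickle=True); s=get_state(); print(s['eef_pos'],s['tcp_rot'],s['contact_force'],s['wrist_torque'])
save('w8.png',p['pixels'][160:330,370:520],3.5)
E
```

```text
[ 0.52748459 -0.17958571  0.0801016 ] [ 7.08404092e-01  7.05807057e-01 -8.20341747e-05 -1.85237661e-04] [-0.46914224  0.74753676 -1.42508136] [-0.02165221 -0.00696429  0.05567984]
```

View pics/w8.png

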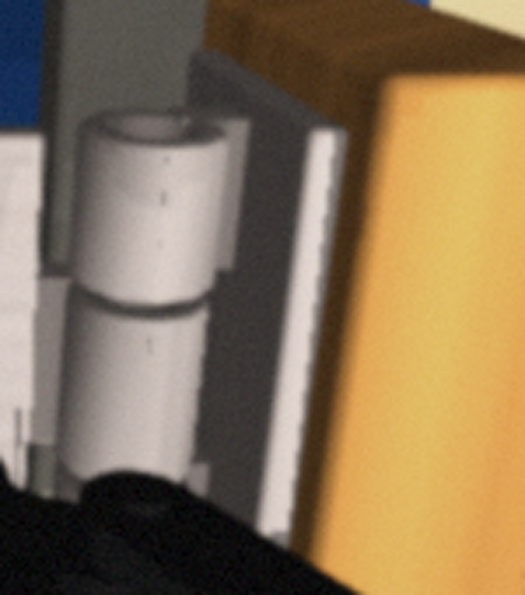

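```bash
cat > cyl.py <<'E'
from h import *
import sys
from scipy.optimize import least_squares
p=np.load(sys.argv[1],allow_pickle=True).item(); g=cv2.GaussianBlur(p['pixels'].astype(float).mean(2),(0,0),.8)
f=lambda c:np.array([370+c[0]/3.5,160+c[1]/3.5])
def edge(a,b,sgn):
    a,b=f(a),f(b); out=[]
    for v in np.arange(np.ceil(a[1]),b[1]):
        u0=a[0]+(b[0]-a[0])*(v-a[1])/(b[1]-a[1]); us=np.arange(u0-4,u0+4,.1)
        row=np.interp(us,np.arange(640),g[int(v)]); d=np.gradient(row)*sgn; i=d.argmax(); out.append((us[i],v,d[i]))
    o=np.array(out); k=np.polyfit(o[:,1],o[:,0],1); r=o[:,0]-np.polyval(k,o[:,1]); m=abs(r)<.8; return o[m][:,:2],r.std().round(2)
def axis(L,R):
    def res(q):
        o=[]
        for pts,s in((L,1),(R,-1)):
            for uv in pts:
                c,d=ray(p,uv); d=d[[0,2]]; n=np.array([d[1],-d[0]])/np.hypot(*d); o.append(n@(q-c[[0,2]])-s*.01*SG)
        return np.array(o)
    best=None
    for SG in(1,-1):
        r=least_squares(res,[.572,.08],x_scale=.01)
        if best is None or r.cost<best.cost: best=r
    return best.x.round(5),np.sqrt(np.mean(best.fun**2)).round(5)
JR,a=edge((226,150),(214,275),-1); LR,b=edge((207,325),(192,450),-1)
JL,c=edge((79,150),(75,265),1); LL,d=edge((68,325),(60,450),1)
print(a,b,c,d,len(JR),len(LR),len(JL),len(LL))
print('jamb',axis(JL,JR),'leaf',axis(LL,LR))
for q,h in((JL,'JL'),(LL,'LL'),(JR,'JR'),(LR,'LR')): print(h,q[0].round(2),q[-1].round(2))
# gap profile along the axis
us=[(x-370)*1 for x in()]
c0=f((147,255)); col=[round(float(g[v,int(round(c0[0]))])) for v in range(int(c0[1]),int(c0[1])+22)]; print(int(c0[1]),col)
E
python3 cyl.py w8.npy
```

```text
2.14 0.36 0.53 0.72 0 36 29 27
jamb (array([0.51836, 0.2207 ]), np.float64(0.0)) leaf (array([0.58172, 0.05497]), np.float64(0.00033))
JL [395.13 204.  ] [393.15 235.  ]
LL [392.52 253.  ] [388.18 288.  ]Traceback (most recent call last):
  File "cyl.py", line 28, in <module>
    for q,h in((JL,'JL'),(LL,'LL'),(JR,'JR'),(LR,'LR')): print(h,q[0].round(2),q[-1].round(2))
                                                                 ~^^^
IndexError: index 0 is out of bounds for axis 0 with size 0
```

```bash
python3 - <<'E'
import re
s=open('cyl.py').read().split("JR,a=")[0]
open('cyl2.py','w').write(s+'''
def X(n,pts): 
    q=np.array([onplane(p,uv,.08) for uv in pts]); print(n,len(q),q[:,0].mean().round(5),q[:,0].std().round(5),'ends',q[:4,0].mean().round(4),q[-4:,0].mean().round(4))
for n,a,b,s in(('JL',(79,150),(75,265),1),('LL',(68,325),(60,450),1),('JR',(225,150),(215,270),-1),('LR',(207,325),(192,450),-1)):
    a_,b_=f(a),f(b); X(n+' hand',[a_,b_]); 
    try: X(n,edge(a,b,s)[0])
    except Exception as e: print(n,e)
for u in(405,410,415): print(u,[int(x) for x in g[236:260,u]])
''')
E
python3 cyl2.py w8.npy
```

```text
JL hand 2 0.56363 0.00029 ends 0.5636 0.5636
JL 29 0.5647 0.0002 ends 0.5648 0.5647
LL hand 2 0.5636 7e-05 ends 0.5636 0.5636
LL 27 0.56495 0.00039 ends 0.5654 0.5645
JR hand 2 0.5834 0.00025 ends 0.5834 0.5834
JR 11 0.58418 0.001 ends 0.5832 0.5853
LR hand 2 0.58333 7e-05 ends 0.5833 0.5833
LR 36 0.58284 0.00019 ends 0.5829 0.5829
405 [175, 175, 176, 177, 177, 178, 178, 177, 169, 148, 118, 90, 77, 82, 104, 130, 150, 159, 161, 161, 161, 162, 163, 165]
410 [192, 192, 192, 192, 193, 193, 194, 193, 187, 171, 141, 106, 82, 78, 96, 129, 158, 173, 177, 177, 177, 177, 177, 178]
415 [205, 205, 206, 206, 205, 206, 206, 205, 202, 189, 156, 111, 80, 76, 93, 127, 162, 183, 190, 191, 190, 190, 190, 191]
```

Request:
{"api": "arm_command", "payload": {"steps": [{"translation": [0.0004, 0, -0.0004], "twist": [0, 0, 0], "fingers": -1}, {"translation": [0.0004, 0, -0.0004], "twist": [0, 0, 0], "fingers": -1}, {"translation": [0.0004, 0, -0.0004], "twist": [0, 0, 0], "fingers": -1}, {"translation": [0.0004, 0, -0.0004], "twist": [0, 0, 0], "fingers": -1}]}}

```text
time: 13.78
eef_pos: [0.5277, -0.1793, 0.0805]
tcp_rot: [0.708, 0.706, -0.0, 0.0]
contact_force: [-0.3, -0.2, -1.0]
opening: 0.124
finger_force: 69.8
```

```bash
python3 - <<'E'
from h import *
s=get_state(); print(s['eef_pos'],np.round(s['dq'],3),s['contact_force'],s['finger_force']); print(sign_off())
E
```

```text
[ 0.52770352 -0.17934855  0.08053208] [-0.    -0.    -0.002 -0.002 -0.001  0.001] [-0.29198546 -0.23465989 -1.02456861] 69.82674837112427
the job is handed in; nothing more can be done
None
```

I handed the job in at 13.8 s: the bolt is against its home stop, and the gripper holds the short-knuckle leaf still between the jamb's knuckles, bores lined up to about 0.3 mm in the last view (height is from the grasp and the text, not re-measured in place).

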